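# Unlock the carrier: draw the knobbed lock pin and park it in the fixture's notch

### The job

Unlock the chip carrier fixture: draw the lock pin, the one with the round black knob, straight up out of its bore and park it in the open notch of the ledge on the fixture's near side, hanging upright by its collar, and let go of it. Leave the T-handled pin seated in its bore.

Things in the scene. Friction and masses are not known exactly. Their poses are not given: they have to be found in the camera images.
- fixture: Fixed aluminium fixture, base 90 x 190 mm; origin centre of underside, x to the back, y left along its length. Top 60 mm above the table; chip tray 51 x 51 x 8 mm on its middle. 15 mm bores at x 0, y +60 and -60 mm; either may hold either pin. Notched ledge, y -30 to 30 mm, 12 mm thick, level with the top, out to x -96 mm. Beware: tall microscope at world x 0.28 to 0.58, y -0.02 to 0.22 m.
- knob_pin: Lock pin, loose, 0.1 kg: steel shank 12 mm thick, 38 mm long; on it a collar 40 mm wide, 5 mm thick; on that an upright round black knob 24 mm wide, 32 mm tall. Origin at the shank's tip, z up along the pin. It starts in one of the bores, collar on the fixture's top: tip 22 mm, knob 65 to 97 mm above the table.
- tee_pin: Locating pin, loose, stays in the other bore: the same shank, a collar 32 mm wide and a T handle, a steel cross bar 54 mm long and 10 mm thick, its top 73 mm above the tip (95 mm above the table). Origin at the shank's tip, z up, y along the cross bar.
- notch (a point): Parking point for the pin's axis, at the ledge's top (60 mm above the table), mid-width of the notch, 14 mm from its closed end, 22 mm from its mouth; axes as the fixture's. The notch is 24 mm wide, right through the ledge, open at the top and towards -x. Parked, the shank hangs through it and the collar lies on the ledge: tip again 22 mm above the table.

How it is judged:
By the outcome, as a careful person would: the job done as asked, in the order asked, and still so for the second after the job is handed in, with the robot touching nothing.
It also fails if it takes over 38 s, if anything falls off the work surface, if the arm or the gripper's body presses on something with over 40 N, if the wrist force passes 120 N, or if a joint passes its speed limit or range.

### The arm

A 6-joint arm with a two-finger parallel gripper is mounted at the origin on a cart in front of the work surface, level with it; the furniture and walls round the work are solid. World frame = base frame: x ahead of the robot, y to its left, z up, the work surface at z = 0. Lengths are in m, angles in rad, forces in N, time in s.
With the tool pointing down it reaches from about 0.375 to 0.9 m from the base axis. Payload 3.1 kg.
Tool frame: the origin (TCP) lies between the finger pads; the fingertips stand robot.tip_extent ahead of it and the grasp point (between the pads) lies 3 mm ahead of it (robot.tip_extent is the distance from the TCP to the fingertips, in m); z points along the fingers, x is the direction in which the jaws open and shut, and the axes are right-handed (so a half turn about z gives the same grasp; the last joint's range is limited). The gripper opens to 87 mm and grips with 3 to 60 N. Pads are 19 mm wide; open, the fingers measure 117 mm over their backs; the gripper's body (75 mm by 190 mm) begins 51 mm behind the grasp point.
Start: joints at [1.107, 0.527, 1.433, -0, 1.181, -0.178], TCP at [0.176, 0.6, 0.215] pointing down, gripper open.
Joint ranges: [-3.08, 3.08], [-0.75, 2.2], [0.22, 2.44], [-1.43, 4.57], [0, 2.65], [-2.85, 2.85]. Speed limits (rad/s): [2.79, 2.79, 3.14, 3.14, 3.14, 3.14].

### API

Orientations are given as a unit quaternion [x, y, z, w].
In Python, from rig import robot, cams gives the robot as it stands.
- The arm moves only by the tool carry_out, never from a script. Its argument "steps" is a list of rows, each a list of 3 entries, a list of its own where there are three numbers: the shift along the world's x, y, z in cm, then the turn about the world's z in degrees, then the closure, from 0 (fully open) to 1 (shut). In form: [[[dx, dy, dz], spin, fingers], ...]. A call has 1 to 10 rows; each row shifts and turns the pose as measured when the row begins; what a row does not reach is not made up. A row lasts 1/10 s, in which the tool goes at most 50 mm and 8.59 degrees, less where a joint would pass 70% of its speed; a pose out of reach is approached as far as the arm can. A call with a gripper value outside its range is refused whole. The fingers move at their own pace and stop on an object; "squeeze" is the grip in N (left out, the last holds). Time passes only in rows, so rows that do not move let the fingers close. It gives the time, the measured TCP pose, the force and the opening at its end, in the units of the state.
- robot.get_obs(): the state, without advancing time (a new reading comes with each control period).
- cams.camera(name): name is "side" or "top"; returns a dict with "pixels" (384x512x3 uint8, red, green, blue), "fx", "fy", "cx", "cy" (pixels), "eye" and "rotation" of the camera in the world. Camera axes: x right, y up, looking along -z (the intrinsics and any distortion apply to the point x, -y, -z); pixel columns grow to the right and rows downward; lengths in m; the calibration is good to about 2 mm. A picture is of the moment at which its call begins. There is no depth.
- robot.hand_in(): hands the job in, once; it reports no verdict.
The state is a dict: "time": time; "q": joint angles; "joint_velocities": joint speeds; "joint_torque": joint torques, N m; "position": TCP position; "tool_rot": TCP orientation; "ft_force": force on the tool from outside, world axes, zero at the start; "moment": the same for the moment, N m; "grip_width": finger opening in m.
Only numpy, scipy, OpenCV 4.12 (cv2) and the standard library are available. Lean on these libraries where they do the work, as an engineer would, in place of code of your own. Each camera call takes 0.05 s, during which the arm holds its last target. There are 200 camera calls.

## Working session

There is one attempt and no reset: what is moved stays moved. The work goes in short steps, Python scripts to look and compute and a tool call to move; the robot and the scene stay as the last step left them, time stands still between calls to the robot, and variables do not carry over. Pictures are saved under pics/ and viewed, about 8 in all and at most 12, crops included, and the job is handed in when it is done.

Besides the shell and the picture viewer there is one more tool, called by a JSON object that holds its "name" and its "arguments", one argument or row to a line. carry_out: Moves the arm, as the interface text tells. Its arguments: {"type":"object","properties":{"steps":{"type":"array"},"squeeze":{"type":"number"}},"required":["steps"]}

```bash
mkdir -p pics; ls; python3 - <<'E'
from rig import robot, cams
import cv2
for n in("top","side"):
    c=cams.camera(n); cv2.imwrite(f"pics/{n}0.png",c["pixels"][:,:,::-1])
    print(n,{k:(v if k!="pixels" else v.shape) for k,v in c.items()})
print(robot.get_obs(), robot.tip_extent)
E
```

```text
pics
top {'pixels': (384, 512, 3), 'fx': 402.35677882764674, 'fy': 402.35677882764674, 'cx': 259.10049972769934, 'cy': 190.3322713856342, 'eye': array([ 0.41909733, -0.21226782,  0.89665087]), 'rotation': array([-0.04404842,  0.0430801 ,  0.71189882, -0.69957409])}
side {'pixels': (384, 512, 3), 'fx': 462.0908937177484, 'fy': 462.0908937177484, 'cx': 253.61894991072916, 'cy': 194.05140934835586, 'eye': array([-0.1153522 , -0.34884448,  0.58859048]), 'rotation': array([ 0.33489744, -0.27019543, -0.56101018,  0.70718153])}
{'time': 0.1, 'q': array([ 1.10652683e+00,  5.28364290e-01,  1.43379826e+00,  4.83717295e-06,
        1.18139465e+00, -1.78504545e-01]), 'joint_velocities': array([-0.00067429, -0.00185297, -0.00214729, -0.00044087, -0.00017924,
       -0.00012552]), 'joint_torque': array([-5.31438582e-04, -4.40982807e+01, -1.77150732e+01,  6.34629582e-02,
        5.34008082e-02, -3.10509643e-05]), 'position': array([0.17584396, 0.59904022, 0.21456731]), 'tool_rot': array([ 8.00591028e-01,  5.99210347e-01, -8.79412526e-04,  4.37604887e-04]), 'ft_force': array([-0.07011177, -0.18557079, -0.58137645]), 'moment': array([-0.0114827 , -0.0081038 , -0.03613242]), 'grip_width': 0.08670520661194724} 0.022
```

View pics/top0.png

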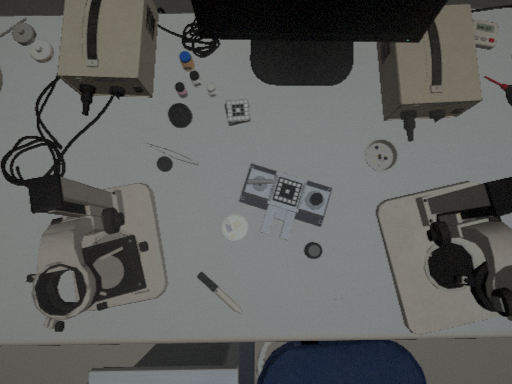

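View pics/side0.png

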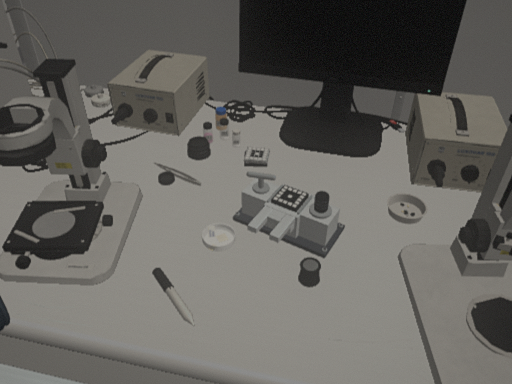

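The top view shows the fixture around (287,195), with the knob pin at (316,199) on the right (-y) and the tee at (262,183). The notched ledge points down to about (278,225). In the side view the knob is at (321,203) and the microscope is on the left. Next I'll measure the fixture, the pins and the microscope's height.

```bash
cat > h.py <<'E'
import numpy as np, cv2
from scipy.spatial.transform import Rotation as R
from rig import robot, cams
def ray(c,u,v):
    d=R.from_quat(c["rotation"]).apply([(u-c["cx"])/c["fx"],-(v-c["cy"])/c["fy"],-1]); return c["eye"],d
def onz(c,u,v,z):
    e,d=ray(c,u,v); return e+d*(z-e[2])/d[2]
def proj(c,p):
    q=R.from_quat(c["rotation"]).inv().apply(np.asarray(p)-c["eye"]); return c["cx"]-c["fx"]*q[0]/q[2], c["cy"]+c["fy"]*q[1]/q[2]
def tri(c1,p1,c2,p2):
    (a,d),(b,e)=ray(c1,*p1),ray(c2,*p2); s=np.linalg.lstsq(np.c_[d,-e],b-a,rcond=None)[0]
    x,y=a+d*s[0],b+e*s[1]; return (x+y)/2,np.linalg.norm(x-y)
E
python3 - <<'E'
from h import *
t,s=cams.camera("top"),cams.camera("side")
def crop(c,x,y,w,h,k): return cv2.resize(c["pixels"][y:y+h,x:x+w,::-1],None,fx=k,fy=k,interpolation=cv2.INTER_CUBIC)
a=crop(t,232,150,106,98,7); b=crop(s,225,160,130,95,6)
cv2.imwrite("pics/tc.png",np.clip(a*1.0,0,255)); cv2.imwrite("pics/sc.png",b)
# microscope top: top-view corner vs side-view corner of column
print(tri(t,(33,180),s,(40,67)),tri(t,(73,318-5),s,(10,105)))
for u,v in((240,197),(331,222),(246,165)): print(onz(t,u,v,0.0))
E
```

```text
(array([0.51788201, 0.15308398, 0.26503709]), np.float64(0.012148612896346882)) (array([0.31991029, 0.05712097, 0.31050702]), np.float64(0.005544200587548309))
[ 0.51591969 -0.16894085  0.        ]
[ 0.45648466 -0.37057563  0.        ]
[ 0.5885102 -0.1833564  0.       ][ WARN:0@2.536] global loadsave.cpp:1063 imwrite_ Unsupported depth image for selected encoder is fallbacked to CV_8U.
```

View pics/tc.png

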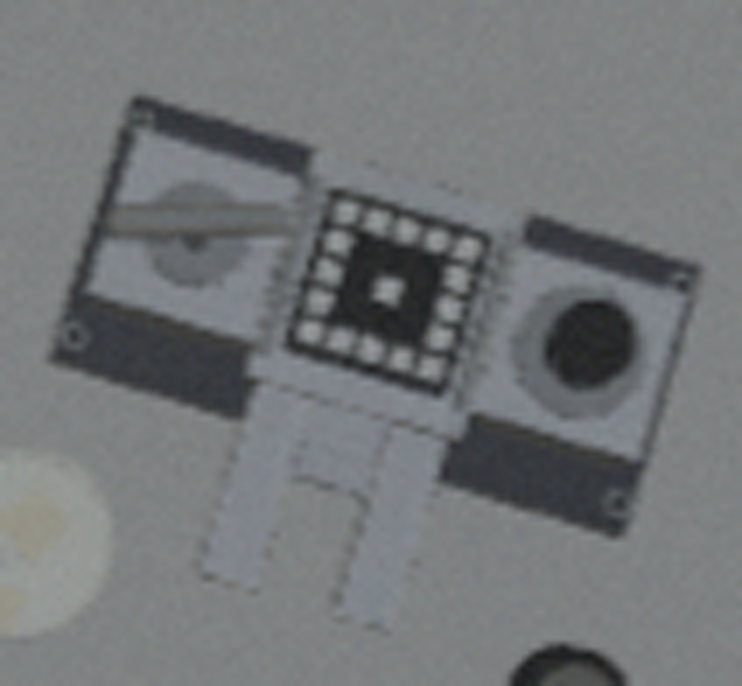

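View pics/sc.png

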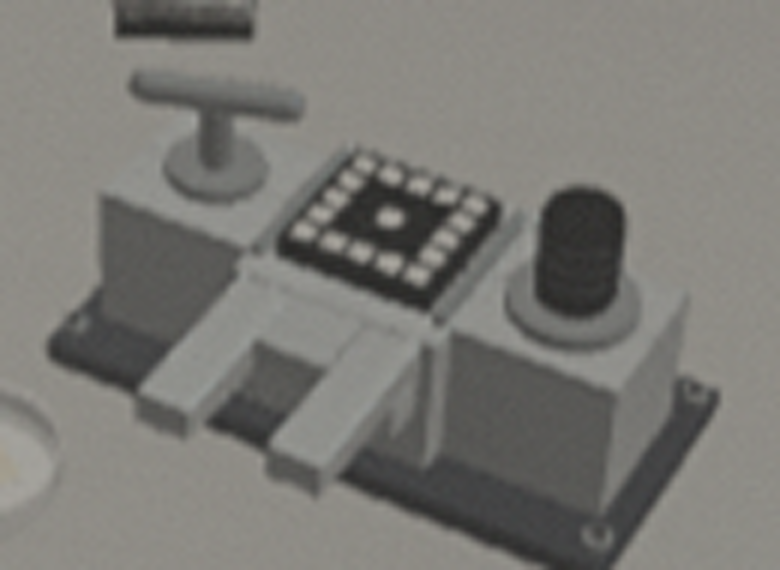

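```bash
python3 - <<'E'
from h import *
t,s=cams.camera("top"),cams.camera("side")
T=lambda X,Y:(232+(X+.5)/7-.5,150+(Y+.5)/7-.5)
S=lambda X,Y:(225+(X+.5)/6-.5,160+(Y+.5)/6-.5)
loc=np.array([(-60,12),(-60,-12),(-96,12),(-96,-12),(-96,30),(-96,-30)])/1000
def fit(L,W):
    c=L.mean(0);d=W.mean(0);U,_,V=np.linalg.svd((L-c).T@(W-d));r=V.T@U.T;return r,d-r@c
for n,c,px in(("top",t,[T(*p) for p in((295,477),(368,497),(258,588),(335,613),(203,572),(390,628))]),
            ("side",s,[S(*p) for p in((254,343),(340,372),(190,415),(322,470),(136,400),(270,455))][0:0])):
    if not px: continue
    W=np.array([onz(c,*p,.06)[:2] for p in px]); r,o=fit(loc,W)
    print(n,"yaw",np.degrees(np.arctan2(r[1,0],r[0,0])),"o",o,"res mm",(1000*(loc@r.T+o-W)).round(1).tolist())
    for nm,l in(("notch",(-.074,0)),("boreK",(0,-.06)),("boreT",(0,.06))): print(nm,r@l+o)
print("knob top",onz(t,*T(592,343),.097),"collar",onz(t,*T(577,350),.065))
print("tee collar",onz(t,*T(195,235),.065),"bar",onz(t,*T(205,219),.09))
print("side knob top",onz(s,*S(583,205),.097),"collar",onz(s,*S(573,304),.065))
# dark-knob mask in top view, compare
m=(t["pixels"].max(2)<60).astype(np.uint8); n,_,st,ce=cv2.connectedComponentsWithStats(m)
for i in range(1,n):
    if 305<ce[i][0]<325 and 185<ce[i][1]<212: print("mask",st[i],ce[i],onz(t,*ce[i],.09))
# monitor & microscope extents
print("monitor bottom",tri(t,(200,38),s,(241,82)),tri(t,(432,28),s,(443,93)))
print("scope R ",tri(t,(57,183),s,(74,63)))
E
```

```text
top yaw -17.997530733304927 o [ 0.51954284 -0.27067778] res mm [[1.3, 0.7], [0.1, -0.7], [-0.4, 0.1], [-0.1, -0.1], [0.2, 1.1], [-1.0, -1.1]]
notch [ 0.44916368 -0.24781355]
boreK [ 0.50100428 -0.32774197]
boreT [ 0.5380814  -0.21361359]
knob top [ 0.49961787 -0.32563302  0.097     ] collar [ 0.50083242 -0.32565044  0.065     ]
tee collar [ 0.5372733  -0.21296884  0.065     ] bar [ 0.53834575 -0.2159231   0.09      ]
side knob top [ 0.50393728 -0.32777644  0.097     ] collar [ 0.49823252 -0.3287168   0.065     ]
mask [321 187   1   1   1] [321. 187.] [ 0.52365006 -0.3372557   0.09      ]
mask [310 193  12  12 114] [315.75438596 198.54385965] [ 0.50039226 -0.32584521  0.09      ]
mask [306 211   1   1   1] [306. 211.] [ 0.47562269 -0.30541003  0.09      ]
monitor bottom (array([ 0.82890998, -0.10114783,  0.12517875]), np.float64(0.007306561683327786)) (array([ 0.82088562, -0.54423001,  0.15744079]), np.float64(0.017849345205838835))
scope R  (array([0.51350232, 0.09556681, 0.28250175]), np.float64(0.007895087366840177))
```

The fixture's yaw is about -18°, the knob axis is at (0.5005, -0.326), and knob to notch is (-51.8, +79.9) mm. The microscope is about 0.31 m tall, so I'll cross it at a TCP height of about 0.45 m.

{"name": "carry_out", "arguments": {
  "steps": [
    [[0, 0, 4], 0, 0],
    [[0, 0, 4], 0, 0],
    [[0, 0, 4], 0, 0],
    [[0, 0, 4], 0, 0],
    [[0, 0, 4], 0, 0],
    [[0, 0, 4], 0, 0],
    [[2, -2, 0], 0, 0],
    [[3, -2.5, 0], 0, 0],
    [[3, -2.5, 0], 0, 0],
    [[3, -2.5, 0], 0, 0]
  ]
}}

```text
time: 1.3
position: [0.2828, 0.5005, 0.4636]
tool_rot: [0.798, 0.603, -0.001, 0.0]
ft_force: [0.6, 0.8, -0.4]
grip_width: 0.0871
```

{"name": "carry_out", "arguments": {
  "steps": [
    [[3.5, -3, 0], -5, 0],
    [[3.5, -3, 0], -5, 0],
    [[3.5, -3, 0], -5, 0],
    [[3, -4, 0], -5, 0],
    [[3, -4, 0], -5, 0],
    [[3, -4, 0], -5, 0],
    [[2, -4.5, 0], -5, 0],
    [[1.5, -4.5, 0], -5, 0],
    [[1, -4.5, 0], -5, 0],
    [[1, -4.5, 0], -5, 0]
  ]
}}

```text
time: 2.3
position: [0.5381, 0.1005, 0.4621]
tool_rot: [0.981, 0.194, -0.0, -0.001]
ft_force: [0.3, 0.1, -0.3]
grip_width: 0.087
```

{"name": "carry_out", "arguments": {
  "steps": [
    [[0.5, -4.5, 0], -5, 0],
    [[0, -4.5, 0], -5, 0],
    [[0, -4.5, 0], -5, 0],
    [[0, -4.5, 0], -5, 0],
    [[0, -4.5, 0], -5, 0],
    [[0, -4.5, 0], -5, 0],
    [[0, -4.5, 0], -5, 0],
    [[0, -4.5, 0], -5, 0],
    [[0, -4.5, 0], 0, 0],
    [[0, 0, 0], 0, 0]
  ]
}}

```text
time: 3.3
position: [0.5399, -0.3274, 0.4593]
tool_rot: [0.985, -0.173, -0.001, -0.0]
ft_force: [-0.3, -0.2, -0.1]
grip_width: 0.0869
```

{"name": "carry_out", "arguments": {
  "steps": [
    [[-2, 0.1, -3], 2, 0.42],
    [[-1.9, 0, -4], 0, 0.42],
    [[0, 0, -4], 0, 0.42],
    [[0, 0, -4], 0, 0.42],
    [[0, 0, -4], 0, 0.42],
    [[0, 0, -4], 0, 0.42],
    [[0, 0, -4], 0, 0.42],
    [[0, 0, -2.5], 0, 0.42],
    [[0, 0, 0], 0, 0.42],
    [[0, 0, 0], 0, 0.42]
  ]
}}

```text
time: 4.3
position: [0.4985, -0.3209, 0.1578]
tool_rot: [0.988, -0.155, 0.003, -0.0]
ft_force: [0.2, -0.1, 0.3]
grip_width: 0.0505
```

```bash
python3 - <<'E'
from h import *
o=robot.get_obs(); print(o["position"],np.degrees(R.from_quat(o["tool_rot"]).as_euler("xyz")),o["grip_width"])
t,s=cams.camera("top"),cams.camera("side")
a=cv2.resize(t["pixels"][140:240,245:385,::-1],None,fx=4,fy=4,interpolation=cv2.INTER_CUBIC)
b=cv2.resize(s["pixels"][90:260,220:420,::-1],None,fx=4,fy=4,interpolation=cv2.INTER_CUBIC)[:600]
cv2.imwrite("pics/s1.png",b)
E
```

```text
[ 0.4984916  -0.32090826  0.15776846] [-179.91949395   -0.27965055  -17.80485239] 0.050505355437988945
```

View pics/s1.png

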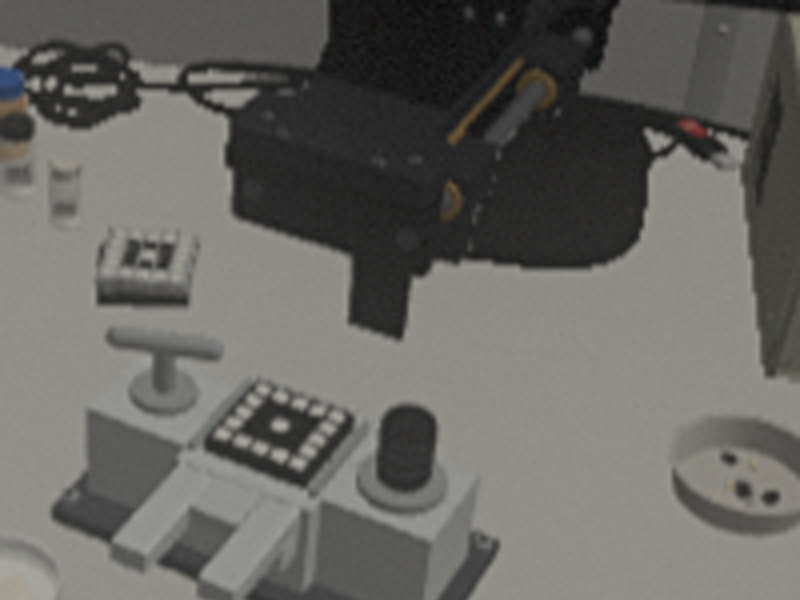

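The side view shows the open gripper above the knob (410,440 in the crop), with the near fingertip's lower edge at about (349..403, 322..338). I'll check that against the kinematics before going down.

```bash
python3 - <<'E'
from h import *
s=cams.camera("side"); o=robot.get_obs(); p=o["position"]; r=R.from_euler("z",-18,degrees=True)
print(p)
for lx in(-.025,-.04):
  print([np.round((np.array(proj(s,p+r.apply([lx,w,-.022])))-(220,90))*4) for w in(.0095,-.0095)])
E
```

```text
[ 0.49914232 -0.32185775  0.1591549 ]
[array([353., 368.]), array([396., 383.])]
[array([337., 388.]), array([380., 403.])]
```

```bash
python3 - <<'E'
from h import *
s,t=cams.camera("side"),cams.camera("top"); o=robot.get_obs(); p=o["position"]; r=R.from_euler("z",-18,degrees=True)
print(o["grip_width"],p)
out=[]
for c,(x,y,w,h) in((s,(270,110,100,120)),(t,(270,130,100,120))):
  a=cv2.resize(c["pixels"][y:y+h,x:x+w,::-1],None,fx=4,fy=4,interpolation=cv2.INTER_CUBIC); a=cv2.convertScaleAbs(a,alpha=1.6,beta=25)
  for q,col in((p,(0,0,255)),(p+[0,0,-.022],(0,255,255)),(p+r.apply([-.025,0,-.022]),(0,255,0)),(p+r.apply([.025,0,-.022]),(255,255,0)),(np.array([.5005,-.326,.097]),(255,0,255))):
    u,v=proj(c,q); cv2.circle(a,(int((u-x+.5)*4),int((v-y+.5)*4)),4,col,-1)
  out.append(a)
cv2.imwrite("pics/m1.png",np.hstack(out))
E
```

```text
0.05036795024600464 [ 0.49913453 -0.32209102  0.15923388]
```

View pics/m1.png

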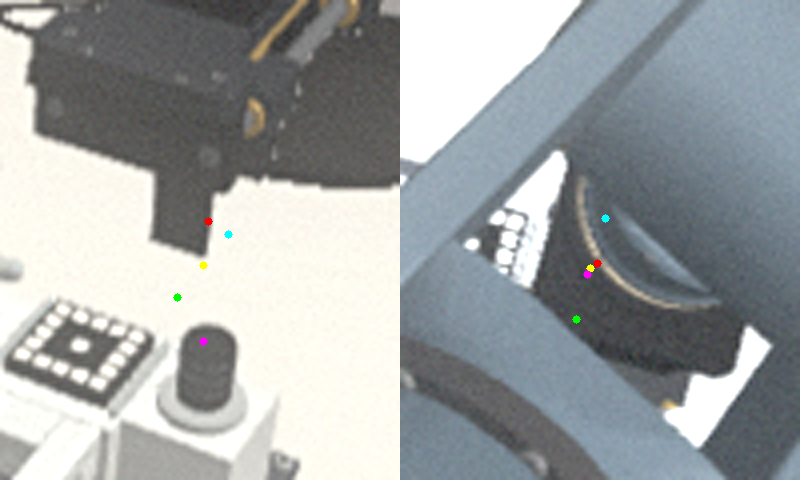

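The knob marker fits, but the fingertips show about 12 px higher than predicted. I'll stretch the contrast to see whether pale pads extend below the dark fingers, and project the body's edges as well.

```bash
python3 - <<'E'
from h import *
s=cams.camera("side"); p=robot.get_obs()["position"]; r=R.from_euler("z",-18,degrees=True)
x,y,w,h=260,90,100,100
a=cv2.resize(s["pixels"][y:y+h,x:x+w,::-1],None,fx=6,fy=6,interpolation=cv2.INTER_CUBIC)
g=cv2.cvtColor(a,cv2.COLOR_BGR2GRAY); a=cv2.cvtColor(cv2.createCLAHE(6,(4,4)).apply(g),cv2.COLOR_GRAY2BGR)
def dot(q,col):
    u,v=proj(s,q); cv2.circle(a,(int((u-x+.5)*6),int((v-y+.5)*6)),4,col,-1)
for X,Y in((.0375,.095),(.095,.0375)):
  for i in(-1,1):
    for j in(-1,1): dot(p+r.apply([X*i,Y*j,.048]),(0,0,255) if X<Y else (255,0,0))
for w in(.0095,-.0095): dot(p+r.apply([-.025,w,-.022]),(0,255,0)); dot(p+r.apply([-.04,w,-.022]),(0,255,0)); dot(p+r.apply([.025,w,-.022]),(255,255,0))
cv2.imwrite("pics/m2.png",a)
E
```

```text
(no output)
```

View pics/m2.png

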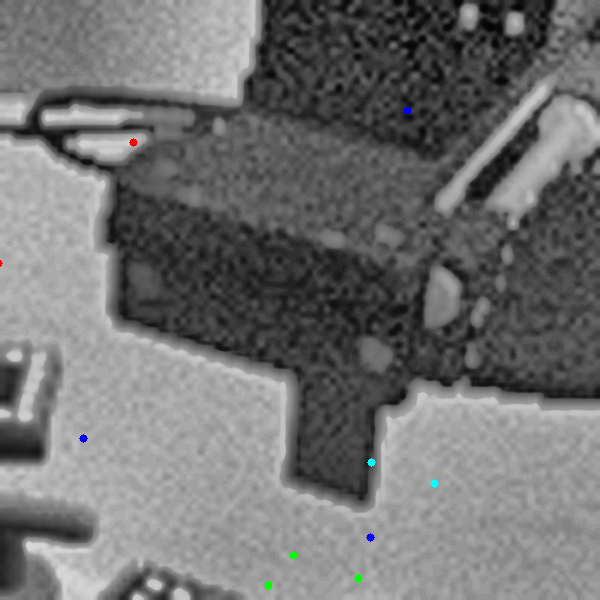

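{"name": "carry_out", "arguments": {
  "steps": [
    [[0.1, -0.4, -1.9], 0, 0.42],
    [[0.1, 0, -1.8], 0, 0.42],
    [[0, 0, 0], 0, 0.42],
    [[0, 0, 0], 0, 0.42]
  ]
}}

```text
time: 5.0
position: [0.5035, -0.3286, 0.1262]
tool_rot: [0.988, -0.155, 0.008, 0.004]
ft_force: [-0.3, -0.6, 0.2]
grip_width: 0.0508
```

```bash
python3 - <<'E'
from h import *
s=cams.camera("side"); o=robot.get_obs();p=o["position"]; r=R.from_euler("z",-18,degrees=True); print(p,o["ft_force"])
x,y,w,h=270,120,100,100
a=cv2.resize(s["pixels"][y:y+h,x:x+w,::-1],None,fx=6,fy=6,interpolation=cv2.INTER_CUBIC); a=cv2.convertScaleAbs(a,alpha=1.6,beta=20)
def dot(q,col):
    u,v=proj(s,q); cv2.circle(a,(int((u-x+.5)*6),int((v-y+.5)*6)),3,col,-1)
for w in(.0095,-.0095): dot(p+r.apply([-.025,w,-.022]),(0,255,0)); dot(p+r.apply([.025,w,-.022]),(255,255,0))
dot([.5005,-.326,.097],(255,0,255))
cv2.imwrite("pics/m3.png",a)
E
```

```text
[ 0.50338961 -0.32847095  0.126282  ] [0.14383165 0.01258378 0.08693744]
```

View pics/m3.png

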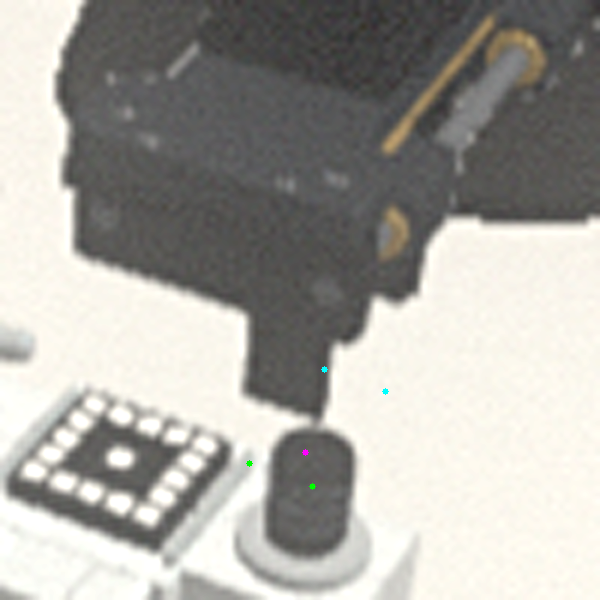

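The near fingertip's edge runs from (245,395) to (322,418), about 11 px above the prediction. The knob top is at (315,447). That could mean the fingers are shorter or the gripper is farther off in x, so I'll go down gently and watch the force to find out.

{"name": "carry_out", "arguments": {
  "steps": [
    [[-0.2, 0.2, -0.6], 0, 0.42],
    [[0, 0, -0.3], 0, 0.42],
    [[0, 0, -0.3], 0, 0.42],
    [[0, 0, -0.2], 0, 0.42]
  ]
}}

```text
time: 5.45
position: [0.5022, -0.3272, 0.1141]
tool_rot: [0.988, -0.155, 0.01, 0.005]
ft_force: [0.6, -0.1, 0.8]
grip_width: 0.0503
```

{"name": "carry_out", "arguments": {
  "steps": [
    [[0, 0, -0.3], 0, 0.42],
    [[0, 0, -0.3], 0, 0.42],
    [[0, 0, 0], 0, 0.42]
  ]
}}

```text
time: 5.75
position: [0.5022, -0.3271, 0.1072]
tool_rot: [0.988, -0.155, 0.01, 0.005]
ft_force: [0.7, 0.5, -0.3]
grip_width: 0.0504
```

```bash
python3 - <<'E'
from h import *
s=cams.camera("side"); o=robot.get_obs();p=o["position"]; r=R.from_euler("z",-18,degrees=True); print(p,o["ft_force"])
x,y,w,h=270,120,100,100
a=cv2.resize(s["pixels"][y:y+h,x:x+w,::-1],None,fx=6,fy=6,interpolation=cv2.INTER_CUBIC); a=cv2.convertScaleAbs(a,alpha=2.2,beta=20)
cv2.imwrite("pics/m4.png",a)
E
```

```text
[ 0.50228345 -0.3272104   0.10743528] [ 0.14734749 -0.37350668 -0.45349119]
```

View pics/m4.png

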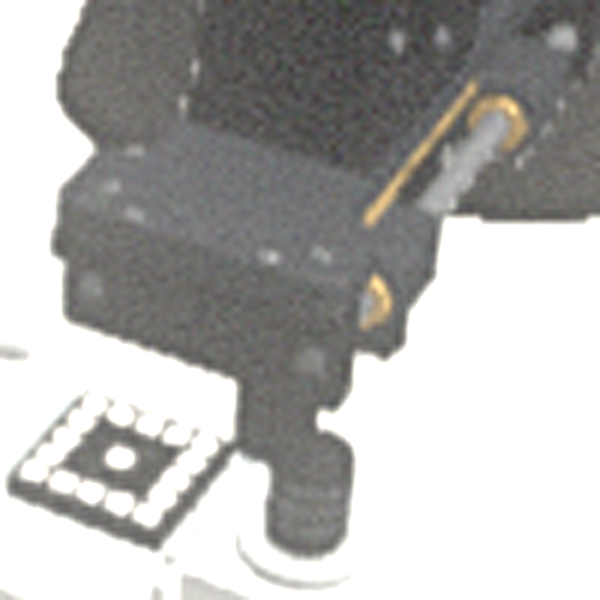

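There's no contact with the nominal tips already 12 mm below the knob's top, so a lateral offset is ruled out. I'll lower to the grasp height and close softly. The finger opening (24 mm expected) will show whether the knob is held.

{"name": "carry_out", "arguments": {
  "steps": [
    [[0, 0, -0.4], 0, 0.42],
    [[0, 0, -0.4], 0, 0.42],
    [[0, 0, -0.4], 0, 0.42],
    [[0, 0, -0.2], 0, 0.42]
  ]
}}

```text
time: 6.2
position: [0.5025, -0.3274, 0.0926]
tool_rot: [0.988, -0.155, 0.01, 0.005]
ft_force: [-0.1, -0.4, -0.0]
grip_width: 0.0505
```

{"name": "carry_out", "arguments": {
  "steps": [
    [[0, 0, 0], 0, 0.6],
    [[0, 0, 0], 0, 0.7],
    [[0, 0, 0], 0, 0.75],
    [[0, 0, 0], 0, 0.85],
    [[0, 0, 0], 0, 0.85]
  ],
  "squeeze": 15
}}

```text
time: 6.7
position: [0.5025, -0.3274, 0.0922]
tool_rot: [0.988, -0.155, 0.01, 0.005]
ft_force: [0.4, 0.7, 0.3]
grip_width: 0.0185
```

{"name": "carry_out", "arguments": {
  "steps": [
    [[0, 0, 0], 0, 0.85],
    [[0, 0, 0], 0, 0.85],
    [[0, 0, 0], 0, 0.85]
  ]
}}

```text
time: 7.0
position: [0.5026, -0.3275, 0.0925]
tool_rot: [0.988, -0.155, 0.01, 0.005]
ft_force: [-0.1, -0.3, 0.3]
grip_width: 0.0134
```

```bash
python3 - <<'E'
from h import *
s=cams.camera("side"); o=robot.get_obs();p=o["position"]; r=R.from_euler("z",-18,degrees=True); print(p,o["ft_force"],o["grip_width"])
x,y,w,h=270,120,100,100
a=cv2.resize(s["pixels"][y:y+h,x:x+w,::-1],None,fx=6,fy=6,interpolation=cv2.INTER_CUBIC); a=cv2.convertScaleAbs(a,alpha=2.2,beta=20)
def dot(q,col):
    u,v=proj(s,q); cv2.circle(a,(int((u-x+.5)*6),int((v-y+.5)*6)),3,col,-1)
for w in(.0095,-.0095): dot(p+r.apply([-.007,w,-.022]),(0,255,0)); dot(p+r.apply([-.007,w,.0]),(0,0,255))
cv2.imwrite("pics/m5.png",a)
E
```

```text
[ 0.50261627 -0.32754154  0.09256107] [ 0.44528745 -0.31362315  0.40331307] 0.013142578727290764
```

View pics/m5.png

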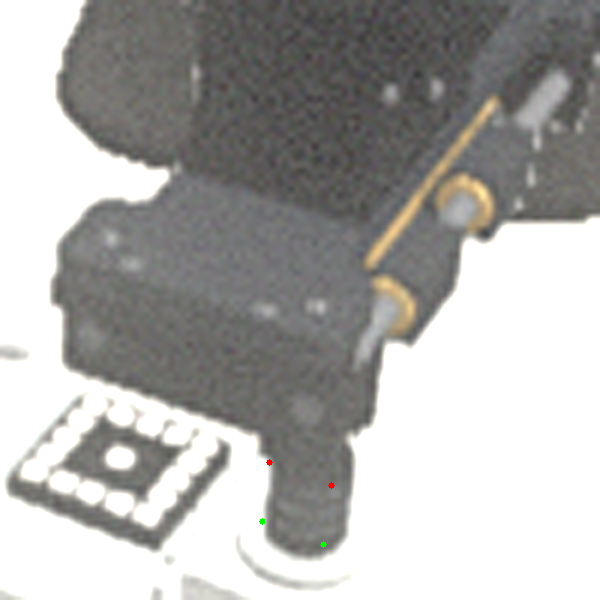

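The fingers closed to 13 mm without touching anything, so they aren't on the knob. The image puts the tips roughly 30 mm higher than nominal. I'll triangulate the gripper's orange rings in both cameras to settle height versus lateral offset.

```bash
python3 - <<'E'
from h import *
s,t=cams.camera("side"),cams.camera("top"); p=robot.get_obs()["position"]; r=R.from_euler("z",-18,degrees=True)
P={}
for n,c in(("side",s),("top",t)):
    a=c["pixels"].astype(int); m=((a[:,:,0]-a[:,:,2]>25)&(a[:,:,0]>60)).astype(np.uint8)
    k,_,st,ce=cv2.connectedComponentsWithStats(m)
    P[n]=[(tuple(ce[i].round(1)),st[i].tolist()) for i in range(1,k) if st[i][4]>=4 and 200<ce[i][0]<430 and 60<ce[i][1]<300]
    print(n,P[n])
for a,_ in P["side"]:
    for b,_ in P["top"]:
        x,g=tri(s,a,t,b)
        if g<.012: print(a,b,x.round(4),"gap",round(g,4),"local to TCP",r.inv().apply(x-p).round(4))
E
```

```text
side [((np.float64(220.5), np.float64(116.8)), [216, 114, 11, 7, 40]), ((np.float64(393.0), np.float64(121.7)), [390, 120, 7, 5, 21]), ((np.float64(221.0), np.float64(127.4)), [216, 126, 11, 4, 29]), ((np.float64(346.3), np.float64(143.4)), [341, 137, 11, 14, 16]), ((np.float64(347.7), np.float64(152.2)), [343, 150, 9, 7, 21]), ((np.float64(335.7), np.float64(157.4)), [332, 152, 9, 12, 23]), ((np.float64(335.6), np.float64(169.1)), [332, 166, 7, 9, 20])]
top [((np.float64(418.3), np.float64(61.5)), [402, 43, 29, 38, 309]), ((np.float64(402.5), np.float64(66.8)), [401, 65, 4, 4, 8]), ((np.float64(410.9), np.float64(65.3)), [409, 64, 5, 4, 12]), ((np.float64(401.6), np.float64(70.6)), [400, 70, 4, 3, 5]), ((np.float64(429.0), np.float64(74.0)), [428, 73, 3, 4, 7]), ((np.float64(402.9), np.float64(80.0)), [401, 79, 5, 3, 7]), ((np.float64(421.0), np.float64(78.8)), [420, 78, 3, 2, 4]), ((np.float64(428.8), np.float64(81.4)), [427, 78, 4, 7, 13]), ((np.float64(412.5), np.float64(87.1)), [402, 80, 24, 17, 110]), ((np.float64(426.6), np.float64(86.6)), [425, 86, 4, 2, 5]), ((np.float64(422.5), np.float64(93.3)), [420, 92, 6, 3, 6]), ((np.float64(415.4), np.float64(98.1)), [413, 96, 5, 5, 8]), ((np.float64(428.2), np.float64(99.2)), [425, 96, 8, 6, 20]), ((np.float64(402.8), np.float64(99.0)), [402, 98, 3, 3, 4]), ((np.float64(406.7), np.float64(101.3)), [405, 100, 4, 3, 6]), ((np.float64(376.8), np.float64(155.8)), [376, 155, 3, 3, 5])]
(np.float64(393.0), np.float64(121.7)) (np.float64(376.8), np.float64(155.8)) [ 0.5601 -0.4192  0.2165] gap 0.007 local to TCP [ 0.083  -0.0695  0.124 ]
```

{"name": "carry_out", "arguments": {
  "steps": [
    [[0, 0, 3], 0, 0.85],
    [[0, 0, 3], 0, 0.85],
    [[0, 0, 3], 0, 0.85],
    [[0, 0, 0], 0, 0.85],
    [[0, 0, 0], 0, 0.85]
  ]
}}

```text
time: 7.65
position: [0.5012, -0.3263, 0.184]
tool_rot: [0.988, -0.155, 0.009, 0.004]
ft_force: [-1.0, -0.3, -1.2]
grip_width: 0.0129
```

```bash
cat > snap.py <<'E'
import sys; from h import *
o=robot.get_obs(); s=cams.camera("side"); np.savez(sys.argv[1],im=s["pixels"],p=o["position"],q=o["tool_rot"]); print(o["position"],o["tool_rot"])
E
python3 snap.py A.npz
```

```text
[ 0.50123773 -0.32631344  0.18396133] [ 0.98786926 -0.15500255  0.00852623  0.00397924]
```

{"name": "carry_out", "arguments": {
  "steps": [
    [[0, 3, 0], 0, 0.85],
    [[0, 3, 0], 0, 0.85],
    [[0, 3, 0], 0, 0.85],
    [[0, 0, 0], 0, 0.85],
    [[0, 0, 0], 0, 0.85]
  ]
}}

```text
time: 8.2
position: [0.4984, -0.2331, 0.1779]
tool_rot: [0.988, -0.156, 0.004, 0.002]
ft_force: [0.2, -0.9, 0.6]
grip_width: 0.013
```

```bash
python3 snap.py B.npz
```

```text
[ 0.49837131 -0.2331333   0.17791671] [ 0.98772898 -0.15610127  0.00442431  0.00207097]
```

{"name": "carry_out", "arguments": {
  "steps": [
    [[0, 0, 4], 0, 0.85],
    [[0, 0, 4], 0, 0.85],
    [[0, 0, 4], 0, 0.85],
    [[0, 0, 0], 0, 0.85],
    [[0, 0, 0], 0, 0.85]
  ]
}}

```text
time: 8.75
position: [0.4967, -0.2373, 0.2982]
tool_rot: [0.987, -0.159, 0.001, 0.001]
ft_force: [0.9, 0.5, -0.5]
grip_width: 0.0128
```

```bash
python3 snap.py C.npz; python3 - <<'E'
from h import *
s=cams.camera("side"); out=[]
for n in "ABC":
    d=np.load(n+".npz"); u,v=proj(s,d["p"]); x,y=int(u)-32,int(v)-60
    a=cv2.resize(d["im"][y:y+100,x:x+64,::-1],None,fx=4,fy=4,interpolation=cv2.INTER_CUBIC); out.append(cv2.convertScaleAbs(a,alpha=2,beta=15)); print(n,x,y)
cv2.imwrite("pics/abc.png",np.hstack(out))
E
```

```text
[ 0.4966715  -0.23733716  0.29819063] [ 9.87276878e-01 -1.59003330e-01  1.22205064e-03  9.01934738e-04]
A 294 91
B 235 88
C 240 19
```

View pics/abc.png

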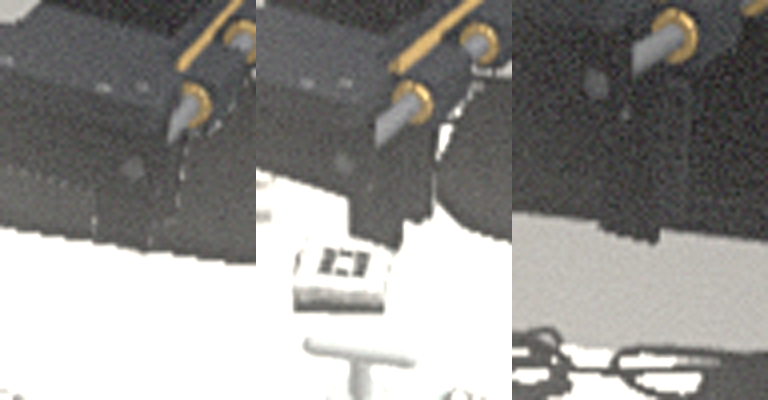

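In the montage, the fingertip's lower right corner is at B (146,247) and C (146,242), and the ring is at A (195,105), B (156,102) and C (163,38). I'll solve the feature positions relative to the TCP from this motion stereo.

```bash
python3 - <<'E'
from h import *
from scipy.optimize import least_squares
s=cams.camera("side"); D={n:np.load(n+".npz") for n in "ABC"}; O=dict(A=(294,91),B=(235,88),C=(240,19))
px=lambda n,x,y:np.array([O[n][0]+(x+.5)/4-.5,O[n][1]+(y+.5)/4-.5])
def solve(ob):
    f=lambda f:np.concatenate([np.array(proj(s,D[n]["p"]+R.from_quat(D[n]["q"]).apply(f)))-px(n,*c) for n,c in ob.items()])
    k=least_squares(f,[0,0,0]); cov=np.linalg.inv(k.jac.T@k.jac)
    print("tool-frame",(k.x*1000).round(1),"sd/px mm",(1000*np.sqrt(np.diag(cov))).round(1),"res",k.fun.round(2))
solve(dict(B=(146,247),C=(146,242)))
solve(dict(B=(96,233),C=(90,225)))
solve(dict(A=(195,105),B=(156,102),C=(163,38)))
E
```

```text
tool-frame [-7.2 10.3 -5.4] sd/px mm [10.6  5.8  6.7] res [-0.11 -0.01  0.1   0.01]
tool-frame [-16.   -7.6 -10.9] sd/px mm [10.3  6.   6.5] res [-0.14 -0.    0.12  0.  ]
tool-frame [-40.3  31.5 -91.8] sd/px mm [5.5 2.7 3. ] res [-0.76  0.12  0.48  0.45  0.27 -0.5 ]
```

The tips sit about 8 mm behind the TCP instead of 22 mm ahead, and the body edge shows the same shift. The reported z therefore reads about 30 mm low relative to the scene, while x and y agree. I'll go back over the knob, open, and go about 30 mm lower, watching the force.

{"name": "carry_out", "arguments": {
  "steps": [
    [[0.3, -3, -3], 0, 0.42],
    [[0.2, -3, -3], 0, 0.42],
    [[0, -3, -3], 0, 0.42],
    [[0, 0, -3], 0, 0.42],
    [[0, 0, -3], 0, 0.42],
    [[0, 0, -2], 0, 0.42],
    [[0, 0, -1.5], 0, 0.42],
    [[0, 0, 0], 0, 0.42],
    [[0, 0, 0], 0, 0.42]
  ]
}}

```text
time: 9.8
position: [0.4947, -0.3259, 0.0923]
tool_rot: [0.987, -0.16, -0.008, -0.006]
ft_force: [0.4, 0.6, -0.7]
grip_width: 0.0502
```

{"name": "carry_out", "arguments": {
  "steps": [
    [[0.7, -0.1, 0], 0, 0.42],
    [[0, 0, 0], 0, 0.42],
    [[0, 0, -0.4], 0, 0.42],
    [[0, 0, -0.4], 0, 0.42],
    [[0, 0, -0.4], 0, 0.42],
    [[0, 0, 0], 0, 0.42]
  ]
}}

```text
time: 10.4
position: [0.5042, -0.3281, 0.0826]
tool_rot: [0.987, -0.159, -0.006, -0.005]
ft_force: [0.2, 0.2, -0.7]
grip_width: 0.0503
```

{"name": "carry_out", "arguments": {
  "steps": [
    [[-0.2, 0.1, -0.3], 0, 0.42],
    [[0, 0, -0.4], 0, 0.42],
    [[0, 0, -0.4], 0, 0.42],
    [[0, 0, 0], 0, 0.42]
  ]
}}

```text
time: 10.8
position: [0.5017, -0.3269, 0.0706]
tool_rot: [0.987, -0.159, -0.006, -0.005]
ft_force: [-0.1, 0.4, 0.4]
grip_width: 0.0504
```

{"name": "carry_out", "arguments": {
  "steps": [
    [[0, 0, -0.3], 0, 0.42],
    [[0, 0, -0.3], 0, 0.42],
    [[0, 0, -0.2], 0, 0.42],
    [[0, 0, 0], 0, 0.42]
  ]
}}

```text
time: 11.2
position: [0.5017, -0.3269, 0.0617]
tool_rot: [0.987, -0.159, -0.006, -0.005]
ft_force: [0.5, -0.1, -1.2]
grip_width: 0.0506
```

No contact yet, so I'll close gently and read the opening.

{"name": "carry_out", "arguments": {
  "steps": [
    [[0, 0, 0], 0, 0.6],
    [[0, 0, 0], 0, 0.7],
    [[0, 0, 0], 0, 0.8],
    [[0, 0, 0], 0, 0.85],
    [[0, 0, 0], 0, 0.85],
    [[0, 0, 0], 0, 0.85],
    [[0, 0, 0], 0, 0.85]
  ],
  "squeeze": 15
}}

```text
time: 11.9
position: [0.5019, -0.3271, 0.062]
tool_rot: [0.987, -0.159, -0.006, -0.004]
ft_force: [0.3, -0.4, -0.5]
grip_width: 0.0236
```

It holds at 23.6 mm, the knob's width. Now I'll firm the grip a little and lift straight up.

{"name": "carry_out", "arguments": {
  "steps": [
    [[0, 0, 0], 0, 0.95],
    [[0, 0, 0.5], 0, 0.95],
    [[0, 0, 1], 0, 0.95],
    [[0, 0, 1], 0, 0.95],
    [[0, 0, 0], 0, 0.95]
  ],
  "squeeze": 25
}}

```text
time: 12.4
position: [0.5018, -0.327, 0.0888]
tool_rot: [0.987, -0.159, -0.006, -0.005]
ft_force: [-0.7, 0.1, -1.6]
grip_width: 0.0232
```

{"name": "carry_out", "arguments": {
  "steps": [
    [[0, 0, 1], 0, 0.95],
    [[0, 0, 1], 0, 0.95],
    [[0, 0, 1], 0, 0.95],
    [[0, 0, 1], 0, 0.95],
    [[0, 0, 0.8], 0, 0.95],
    [[0, 0, 0], 0, 0.95]
  ]
}}

```text
time: 13.0
position: [0.502, -0.3271, 0.1426]
tool_rot: [0.987, -0.159, -0.005, -0.004]
ft_force: [0.1, -0.3, -0.9]
grip_width: 0.0233
```

```bash
python3 - <<'E'
from h import *
o=robot.get_obs(); print(o["position"],o["tool_rot"],o["ft_force"],o["grip_width"])
s=cams.camera("side")
a=cv2.resize(s["pixels"][120:245,230:350,::-1],None,fx=5,fy=5,interpolation=cv2.INTER_CUBIC)[:600]
cv2.imwrite("pics/lift.png",cv2.convertScaleAbs(a,alpha=1.5,beta=10))
E
```

```text
[ 0.50201858 -0.32709837  0.14257041] [ 0.98722826 -0.15918243 -0.00502848 -0.00400347] [ 0.10509273 -0.2871765  -0.85091268] 0.023300297256174458
```

View pics/lift.png

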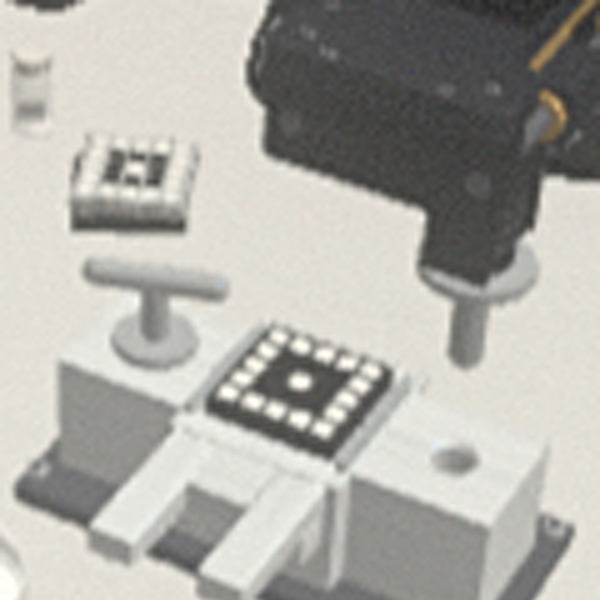

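The view shows the pin drawn clear: collar at (480,270), tip at (465,360), empty bore at (457,460), and the tee still seated at (152,300). Next I'll move to above the notch, relative (-5.2, +8.0) cm, and then check it numerically.

{"name": "carry_out", "arguments": {
  "steps": [
    [[-1, 1.6, 0], 0, 0.95],
    [[-1, 1.6, 0], 0, 0.95],
    [[-1, 1.6, 0], 0, 0.95],
    [[-1, 1.6, 0], 0, 0.95],
    [[-0.7, 1.1, 0], 0, 0.95],
    [[0, 0, 0], 0, 0.95],
    [[0, 0, 0], 0, 0.95]
  ]
}}

```text
time: 13.75
position: [0.4517, -0.249, 0.1398]
tool_rot: [0.987, -0.16, -0.007, -0.005]
ft_force: [-0.3, -0.4, -0.3]
grip_width: 0.0231
```

```bash
python3 - <<'E'
from h import *
o=robot.get_obs(); p=o["position"]; print(p,o["tool_rot"],o["ft_force"][2],o["grip_width"])
s=cams.camera("side"); b=onz(s,230+457/5-.4,120+460/5-.4,.06); print("bore side",b)
# pin: shank (grey) extent in the picture below the collar
zc=p[2]-.0618+.060
print("pred collar px",proj(s,[p[0],p[1],zc]),"tip",proj(s,[p[0],p[1],zc-.038]))
e=[onz(s,230+x/5-.4,120+y/5-.4,.06)[:2] for x,y in((190,488),(260,512),(92,527),(200,575))]
print("notch closed L,R; ledge outer L,R",np.round(e,4))
np.save("fin.npy",s["pixels"])
g=cv2.cvtColor(s["pixels"],cv2.COLOR_RGB2GRAY); u,v=proj(s,[p[0],p[1],zc-.02]); print(u,v); print(g[int(v)-6:int(v)+22:2,int(u)-14:int(u)+15])
E
```

```text
[ 0.45174954 -0.24900476  0.13977932] [ 0.98714429 -0.15958245 -0.00722086 -0.0052387 ] -0.27796064950257815 0.023088346634373456
bore side [ 0.50088883 -0.3304896   0.06      ]
pred collar px (np.float64(270.7969013572448), np.float64(186.52603061363075)) tip (np.float64(270.10335973242263), np.float64(204.8437274586797))
notch closed L,R; ledge outer L,R [[ 0.4651 -0.2431]
 [ 0.4587 -0.2686]
 [ 0.4383 -0.2151]
 [ 0.4241 -0.2549]]
270.4263124658726 196.31395786030308
[[117 123 124 124 124 100  76  80  98 110 123 127 118 100  81  53  68 123
  127 126 123 125 122 120 116 112 112 139 152]
 [ 88  83  85  93  99 103  96  85  81  84  76  79  85  92 102 106 105 107
  107 104 104  99  95  99 112 146 137  97  56]
 [156 155 148 136 138 134 135 136 151 155 149 146  89  73  81  83  85  91
   90  80  91 137 132 130 131 133  88  53  43]
 [154 154 156 155 154 155 155 154 153 154 156 157  92  74  75  85  86  93
   94  95 119 136 152 147 100  53  45  50  48]
 [ 99 111 121 136 149 157 156 156 154 154 157 159  91  72  74  84  88  94
   97 143 170 138  82  97  99  75  59  48  49]
 [ 96  96  90  90  93 
[... 367 characters left out ...]
 89  85 123 156 145 141 143 118 103  97 111 136
  156 160 161 161 143 123 115  96  67  52  44]
 [ 98  96  94  91  92  93 113 154 155 152 152 151 149 153 157 150 140 147
  151 153 154 155 154 153 153 155 156 144 125]
 [ 93  94  94  95 112 141 154 153 152 151 150 151 152 153 159 159 152 151
  150 152 146 144 147 147 145 151 154 152 154]
 [ 94  95 103 134 153 155 154 153 151 150 153 154 156 157 153 152 150 150
  152 150 152 151 154 150 152 145 144 148 149]
 [101 126 153 157 154 154 153 151 152 153 155 157 155 154 153 151 149 150
  151 150 151 151 149 151 152 152 152 152 148]
 [153 155 155 153 155 151 155 154 154 158 160 138 133 144 152 154 153 152
  150 151 150 149 149 151 151 153 152 146 142]]
```

{"name": "carry_out", "arguments": {
  "steps": [
    [[-0.1, 0.1, 0], 0, 0.95],
    [[-0.1, 0.1, -0.8], 0, 0.95],
    [[0, 0, -0.8], 0, 0.95],
    [[0, 0, -0.8], 0, 0.95],
    [[0, 0, -0.6], 0, 0.95],
    [[0, 0, 0], 0, 0.95],
    [[0, 0, 0], 0, 0.95]
  ]
}}

```text
time: 14.5
position: [0.4508, -0.2493, 0.1058]
tool_rot: [0.987, -0.16, -0.007, -0.005]
ft_force: [-0.6, -0.1, -2.4]
grip_width: 0.0233
```

{"name": "carry_out", "arguments": {
  "steps": [
    [[-0.1, 0.3, 0], 0, 0.95],
    [[0, 0, 0], 0, 0.95],
    [[0, 0, 0], 0, 0.95]
  ]
}}

```text
time: 14.8
position: [0.45, -0.2462, 0.1062]
tool_rot: [0.987, -0.16, -0.007, -0.005]
ft_force: [0.1, 0.2, -2.5]
grip_width: 0.023
```

{"name": "carry_out", "arguments": {
  "steps": [
    [[0, 0, -0.5], 0, 0.95],
    [[0, 0, -0.5], 0, 0.95],
    [[0, 0, 0], 0, 0.95]
  ]
}}

```text
time: 15.1
position: [0.4504, -0.2464, 0.0961]
tool_rot: [0.987, -0.16, -0.006, -0.004]
ft_force: [0.5, -0.1, -2.0]
grip_width: 0.0234
```

{"name": "carry_out", "arguments": {
  "steps": [
    [[0, 0, -0.7], 0, 0.95],
    [[0, 0, -0.7], 0, 0.95],
    [[0, -0.1, -0.6], 0, 0.95],
    [[0, 0, -0.6], 0, 0.95],
    [[0, 0, 0], 0, 0.95]
  ]
}}

```text
time: 15.6
position: [0.4502, -0.2474, 0.0671]
tool_rot: [0.987, -0.16, -0.007, -0.005]
ft_force: [-0.4, 0.7, -1.7]
grip_width: 0.0231
```

{"name": "carry_out", "arguments": {
  "steps": [
    [[0, 0, -0.2], 0, 0.95],
    [[0, 0, -0.2], 0, 0.95],
    [[0, 0, 0], 0, 0.95]
  ]
}}

```text
time: 15.9
position: [0.4502, -0.2475, 0.0625]
tool_rot: [0.987, -0.16, -0.007, -0.005]
ft_force: [0.2, 0.5, -1.0]
grip_width: 0.0236
```

{"name": "carry_out", "arguments": {
  "steps": [
    [[0, 0, -0.1], 0, 0.95],
    [[0, 0, 0], 0, 0.95]
  ]
}}

```text
time: 16.1
position: [0.4505, -0.2477, 0.0621]
tool_rot: [0.987, -0.16, -0.006, -0.004]
ft_force: [0.3, 0.6, -0.8]
grip_width: 0.0235
```

```bash
python3 - <<'E'
from h import *
o=robot.get_obs(); p=o["position"]; print(p,o["ft_force"],o["moment"],o["grip_width"])
s=cams.camera("side"); np.save("parked.npy",s["pixels"])
u,v=proj(s,[p[0],p[1],.06]); print("axis at ledge top px",u,v,"tip",proj(s,[p[0],p[1],.022]))
g=cv2.cvtColor(s["pixels"],cv2.COLOR_RGB2GRAY); print(g[int(v)-8:int(v)+24:2,int(u)-20:int(u)+21:2])
E
```

```text
[ 0.45048777 -0.24770899  0.06211227] [ 0.3312245   0.57381877 -0.78800411] [-0.08637228  0.05403551  0.01094145] 0.023469531850332122
axis at ledge top px 268.51745709633286 223.2751713413289 tip (np.float64(267.93362905419633), np.float64(239.39415771274037))
[[ 48  46  46  48  48  54  50  45  46  44  42  45  47  48  52  42  76 153
  141 150 145]
 [ 50  49  48  52  47  56  55  47  45  49  42  42  52  55  49  98 154 144
  152 153 150]
 [ 57  46  46  47  49  48  50  47  44  50  48  40  51  48  63 127 131 153
  153 153 150]
 [ 71 103 124  65  47  44  48  46  51  50  48  48  56  44  64 128 127 154
  155 153 153]
 [ 81 153 158 159 146  73  48  43  47  48  44  49  46  49 111 128 123 148
  152 155 160]
 [124 154 158 157 158 132  98  81  50  44  47  51 100 126 125 127 118 153
  155 157 152]
 [ 94  91 123 140 162 132  90 102 115 100  60  83 130 125 124 110 136 157
  152 160 127]
 [105  91  90  91 121 129  81  66  81  94 107 112 108 104 111 136 156 156
  163 130 119]
 [154 132 107  92 118 145  96  58  53  72  82  92 132 138 159 159 153 158
  140 125  98]
 [149 154 154 145 146 154 155 156 124  73  78 145 158 158 156 156 159 149
  125 105  90]
 [151 155 152 152 154 153 153 150 156  86  80  99 132 154 157 158 154 127
   94  69  86]
 [151 150 149 151 149 152 152 151 153  85  81  94  92  93 121 147 132 113
   65  71  70]
 [152 153 153 153 152 153 152 152 152 104  80  88  96  93  92 116 121  57
   53  61  68]
 [150 151 149 153 152 153 151 152 152 152 129 135 154 135 102 119 155 144
   99  59  54]
 [151 152 151 152 152 154 151 151 152 153 152 153 154 152 153 148 151 152
  156 141 117]
 [152 152 151 152 152 151 153 155 153 153 153 151 152 152 151 154 155 153
  152 156 154]]
```

{"name": "carry_out", "arguments": {
  "steps": [
    [[0, 0, -0.1], 0, 0.95],
    [[0, 0, 0], 0, 0.95]
  ]
}}

```text
time: 16.35
position: [0.4507, -0.2479, 0.0622]
tool_rot: [0.987, -0.16, -0.006, -0.004]
ft_force: [0.4, -0.5, -2.0]
grip_width: 0.0234
```

{"name": "carry_out", "arguments": {
  "steps": [
    [[0, 0, 0], 0, 0.7],
    [[0, 0, 0], 0, 0.65],
    [[0, 0, 0], 0, 0.55],
    [[0, 0, 0], 0, 0.45],
    [[0, 0, 0], 0, 0.42],
    [[0, 0, 0], 0, 0.42]
  ]
}}

```text
time: 16.95
position: [0.4511, -0.2483, 0.0622]
tool_rot: [0.987, -0.16, -0.005, -0.004]
ft_force: [-0.1, -0.2, 0.2]
grip_width: 0.0487
```

{"name": "carry_out", "arguments": {
  "steps": [
    [[0, 0, 0.5], 0, 0.42],
    [[0, 0, 1], 0, 0.42],
    [[0, 0, 1], 0, 0.42],
    [[0, 0, 1], 0, 0.42],
    [[0, 0, 1.5], 0, 0.42],
    [[0, 0, 3], 0, 0.42],
    [[0, 0, 4], 0, 0.42],
    [[0, 0, 4], 0, 0.42],
    [[0, 0, 4], 0, 0.42],
    [[0, 0, 0], 0, 0.42]
  ]
}}

```text
time: 17.95
position: [0.45, -0.2473, 0.2771]
tool_rot: [0.987, -0.16, -0.003, -0.003]
ft_force: [-0.3, -1.3, -0.2]
grip_width: 0.0508
```

```bash
python3 - <<'E'
from h import *
o=robot.get_obs(); print(o["position"],o["ft_force"],o["grip_width"])
s=cams.camera("side"); g=cv2.cvtColor(s["pixels"],cv2.COLOR_RGB2GRAY)
m=(g<75).astype(np.uint8); u,v=proj(s,[.4502,-.2475,.081]); print("expect knob centre",u,v)
w=np.zeros_like(m); w[int(v)-24:int(v)+16,int(u)-14:int(u)+14]=1
k,_,st,ce=cv2.connectedComponentsWithStats(m*w)
i=1+st[1:,4].argmax(); print("knob blob",st[i],ce[i])
for z in(.065,.097): print(z,proj(s,[.4502,-.2475,z]))
x0,y0=int(u)-18,int(v)-18; print(x0,y0)
for r_ in g[y0:y0+58:2,x0:x0+38]: print("".join(" .:-=+*#%@"[::-1][min(9,int(q)//17)] for q in r_))
# tee vs before
b=cv2.cvtColor(cv2.imread("pics/side0.png"),cv2.COLOR_BGR2GRAY); d=cv2.absdiff(g,b); print("tee region diff",d[170:195,244:278].mean(),"max",d[170:195,244:278].max(), "noise ref",d[270:300,200:240].mean())
E
```

```text
[ 0.45001083 -0.2472507   0.27707947] [-0.32849322 -1.27333794 -0.15306125] 0.05077577954250614
expect knob centre 268.6974571563676 214.02780694133241
knob blob [263 198  19  27 318] [270.58490566 212.02830189]
0.065 (np.float64(268.4406574055944), np.float64(221.17339094516575))
0.097 (np.float64(268.96110624283915), np.float64(206.69163667931255))
250 196
==-::...............:--===-:..=*##***+
=======--:.........:-=+=.  :+==+*#####
=============-:..----*#**++*-.  :=--+*
=============+=-:==--*#######*+++:. .=
==============-=***#**####***#####***=
=============+*#*********#*:.:-=*#####
============-+#*##***#***##+.....:--=*
==========-:.+#*#***#****##+..........
=========:...+*####*#####**+..........
=======:.....+*#***********=........::
++===:.....:-*#***##*##****=:.....:...
+*+-.....:--:+##*********#*---:::.....
+=:.....:--::+#************-:--:......
:.......---::=*###***#*###+-::::......
........---::--=+*###***=-::---:......
-:..... .==---::::::-::::------.......
====-:.:::=++=-----::--------:.......:
======-::=*****++++++====-::.......:--
.:::-=::..:--=+**+++-............::--=
...............:+++=:...........:--=+=
................=+++===--:....:::=+*++
................=++=======+=-::-+*****
................:-===-:-====-::-=+****
..........................:-:.....:-=*
......................................
......................................
......................................
......................................
......................................
tee region diff 2.2423529411764704 max 7 noise ref 2.5791666666666666
```

```bash
python3 -c "
from rig import robot
print(robot.hand_in())"
```

```text
the job is handed in; nothing more can be done
None
```

The knob pin is out of its bore and parked in the ledge notch. I let go of it and handed the job in at about 18 s of the 38 s allowed.

**What I did:** I gripped the round knob at 23.5 mm and drew it straight up about 80 mm. I then carried it over the notch, lowered it until the collar was at ledge height, opened the fingers and rose clear, leaving the arm about 20 cm above.

**Last checks:**
- **Parked pin:** the side camera shows the knob upright, the collar level on the ledge and the shank hanging through the notch. The knob is within about 2 px of where I expected it, the same small offset that camera showed earlier.
- **T-handled pin:** its region of the image has not changed beyond noise, so it is still seated.
- **Contact:** wrist force is close to zero, and the robot touches nothing.

**What disagreed:**
- **Height offset:** the robot's reported height put the fingertips about 30 mm lower than the cameras did. My first close missed above the knob at 13 mm without touching anything. I measured the offset by moving the arm between pictures, then grasped about 30 mm lower.
- **Collar contact:** I felt no clear contact force as the collar came down. I relied on its height matching the original grasp height to about 0.5 mm, and on the pictures.
- **Final pictures:** they were checked only numerically and as a text rendering, because my 12 viewings were used. The top camera was not used for that check.

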